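# Hang the slicer's drop guard open

### The arm

A 6-joint arm with a two-finger parallel gripper is mounted at the origin on a cart in front of the work surface, level with it; the furniture and walls round the work are solid. World frame = base frame: x ahead of the robot, y to its left, z up, the work surface at z = 0. Lengths are in m, angles in degrees, forces in N, time in s.
With the tool pointing down it reaches from about 0.35 to 0.875 m from the base axis. Payload 4.2 kg.
Tool frame: the origin (TCP) lies midway between the tips of the shut fingers; the grasp point (between the pads) lies 19 mm behind it; y points along the fingers, z is the direction in which the jaws open and shut, and the axes are right-handed (so a half turn about y gives the same grasp; the last joint's range is limited). The gripper opens to 87 mm and grips with 3 to 60 N. Pads are 19 mm wide; open, the fingers measure 117 mm over their backs; the gripper's body (75 mm by 190 mm) begins 51 mm behind the grasp point.
Start: joints at [-49.985, 22.042, 0.453, 0, -68.411, -14.817], TCP at [0.266, -0.565, 0.223] pointing down, gripper open.
Joint ranges: [-179.83, 179.83], [-69.29, 118.12], [-61.27, 80.66], [-181.25, 117.63], [-171.15, -9.14], [-177.46, 177.46]. Speed limits (degrees/s): [159.86, 159.86, 180, 180, 180, 180].

### API

Orientations are given as [roll, pitch, yaw] about the fixed x, y, z axes, in that order (R = Rz(yaw) Ry(pitch) Rx(roll)).
In Python, from workcell import env gives the robot as it stands. The module is installed in compiled form; this text tells all that it offers. Calls block until the motion is done:
- env.goto(position, orientation): joint-space move of the TCP to a pose.
- env.move_straight(position, rotation=None, rate=0.15, force_limit=None): straight line of the TCP; rotation=None keeps the orientation; rate is the mean speed in m/s. With force_limit (N) it stops when the force on the tool has changed by that much, and returns True; else False.
- env.set_joints(angles): joint-space move.
- env.gripper_to(opening, grasp_force=None): opening from 0.0 (shut) to 1.0 (fully open); grasp_force is the grip in N (None keeps the last); returns when the fingers have stopped.
- env.dwell(seconds).
- env.inverse_kinematics(position, orientation): joint angles nearest the present ones, or None.
- env.read_state(): the state.
- env.grab_frame(name): name is "side" or "top" or "wrist"; returns a dict with "image" (400x640x3 uint8, blue, green, red), "fx", "fy", "cx", "cy" (pixels), "position" and "orientation" of the camera in the world. Camera axes: x right, y up, looking along -z (the intrinsics and any distortion apply to the point x, -y, -z); pixel columns grow to the right and rows downward; lengths in m; the calibration is good to about 2 mm. A picture is of the moment at which its call begins. There is no depth.
A pose or a line that the arm cannot do raises env.Unreachable and nothing moves.
- env.close_job(): hands the job in, once; it reports no verdict.
Trained networks look in a picture, given as the dict that the camera call returned (one of the last four; its "shot" number tells which), for a name from the list of things; names that differ only in an ending like _2 or _b are one class to them, and where a whole thing is asked for, a point or a joint stands for the part that bears it (a point fixed in the world has none). Each returns a list of dicts, best first, with "score" (0 to 1); they miss things now and then, are a little off and sometimes report something else, mostly with a low value. They report only what shows in the picture. A call takes as long as a camera call. They do not tell look-alikes from the thing itself.
- env.search_frame(picture, thing): "xyz" ([x, y, z] in m, in world coordinates, good to about 4 mm: the middle of the surface that is visible of it).
- env.trace(picture, thing): "mask" (400x640 bool, what is visible of it).
The state is a dict: "clock": time; "joint_positions": joint angles; "qvel": joint speeds; "joint_torque": joint torques, N m; "position": TCP position; "tool_rot": TCP orientation; "force": force on the tool from outside, world axes, zero at the start; "wrist_torque": the same for the moment, N m; "opening": opening from 0.0 (shut) to 1.0 (fully open).
Only numpy, scipy, OpenCV 4.12 (cv2) and the standard library are available. Lean on these libraries where they do the work, as an engineer would, in place of code of your own. Each camera call takes 0.05 s, during which the arm holds its last target.

### The job

The bench slicer has to be left open for washing: pull the looped spring clip out of the lock pin and put it in the black bowl, then raise the drop guard by its slotted stay bar and hook the bar on the catch of the post behind it, so that the guard hangs open by itself. The catch may be clamped at any height, so feel for it: let the bar down gently into its notch, do not ram it down or let the guard fall, and leave the other things on the table alone.

Things in the scene. Friction and masses are not known exactly. Their poses are not given: they have to be found in the camera images.
- slicer: Bench slicer, fixed: white housing, 240 wide, 220 deep, top z = 152 mm, on a steel base plate. Origin: centre of its underside; x to its back, y to its left, z up. Upright blades behind a clear, steel-framed drop guard (206 x 82 mm) that slides up and down in two guides (180 mm high) in the plane x = -45 mm. The clip's lock pin stands at its left side.
- guard (a joint): Lift of the drop guard, m: 0 down, 0.100 at its upper stop. Guard and stay bar together weigh 0.6 kg and slide down by themselves when let go (guide friction about 1 N). Low on its left the guard has a flat lug (top at z = 54 mm when down) that stands round the lock pin, under the clip.
- stay_bar (a joint): Angle of the slotted stay bar, rad: 0 upright, positive leaning back (to the slicer's +x), -0.30 to 0.42; a slightly stiff hinge that stays where it is put. Its axis runs along the slicer's y on top of the guard: slicer frame x = -45, y = 0, z = 112 mm plus the guard's lift.
- stay_head: The slotted stay bar: flat steel, 34 wide, 6 mm thick, with a slot 16 mm wide from 8 to 72 mm above the hinge. The bridge over the slot (72 to 86 mm above the hinge) is what hangs in the catch, with the catch's tooth through the slot. Origin on the hinge axis, z along the bar to its grip, y along the hinge.
- stay_grip (a point): Centre of the stay bar's cross grip: black round bar 18 mm thick, 52 mm long along the slicer's y, flat ends, 118 mm from the hinge. Bar and guard are lifted by it: take it from above by its two ends, fingers closing along the slicer's y (50 mm free beyond each end); the bar can then swing in the grasp. Behind it, while the guard is down, the post stands too close for a finger.
- catch_post: Steel post 30 x 14 mm, 102 mm high, on the housing behind the bar; its top is at z = 254 mm. Origin: its foot, slicer frame x = 0, y = 0, z = 152 mm. Carries the clamped catch. Bar hung in the catch: bar angle 0.28 to 0.38 rad, guard's lift 0.044 to 0.072 (below 0.25 it only sits on the lip). With the guard lifted 0.085 to 0.098 the bridge is above the lip at every setting and the leaning bar's slot takes in the tooth.
- catch_line (a point): Point on the front of the post's middle, slicer frame x = -7, z = 238 mm. The catch is a tooth 8 mm wide sticking out forwards to slicer x = -35 mm (7 mm behind the upright bar): upturned lip 6 thick, 8 high, leaning 15 degrees forwards, behind it a notch 11 mm wide at the floor. Its notch floor lies at any height from z = 225 to 251 mm, clamped firmly; the height is not reported: find it by feel or by eye.
- lock_clip: Looped spring clip (R-clip), 7 mm wire, 84 mm long, 45 g: ring of 44 mm outside diameter, two legs along its -y. Origin: ring centre; lies flat, z up. The straight leg (x = 0, tip 62 mm from the ring centre) is in the lock pin's cross hole, the other along the pin's front. Comes out along its own +y (slicer's +y); 31 mm of travel frees it. Take the ring from above across its diameter, along its x.
- lock_pin (a point): Centre of the cross hole (10 x 10 mm, along the slicer's y) in the lock pin, an upright steel pin 18 mm thick, top at z = 78 mm; slicer frame x = -37, y = 148, z = 59 mm. The guard cannot rise while the clip is in it.
- black_bowl: Black bowl, 183 mm across, 64 mm high, floor 4 mm thick and 105 mm across, loose. Origin: centre of its underside.
- nail_brush: Green nail brush, 30 x 85 x 22 mm; a bystander, loose. Origin: centre of its underside.
- amber_jar: Small amber jar with a pink lid, 37 x 46 x 74 mm; a bystander, loose. Origin: centre of its underside.
- salt_shaker: Salt shaker, 44 mm thick, 90 mm high; a bystander, loose. Origin: centre of its underside.
Things that resemble listed ones, but are neither listed nor needed, are in the scene too. Of the things shaped like the lock_clip, the bare steel one is meant.

How it is judged:
By the outcome, as a careful person would: the job done as asked, in the order asked, and still so for the second after the job is handed in, with the robot touching nothing.
It also fails if it takes over 51 s, if anything falls off the work surface, if the arm or the gripper's body presses on something with over 40 N, if the wrist force passes 120 N, or if a joint passes its speed limit or range.

## Working session

There is one attempt and no reset: what is moved stays moved. The work goes in short steps, each a Python script; the robot and the scene stay as the last script left them, time stands still between calls to the robot, and variables do not carry over. Pictures are saved under pics/ and viewed, and the job is handed in when it is done.

```bash
mkdir -p pics
cat > h.py <<'E'
import numpy as np, cv2
from scipy.spatial.transform import Rotation as R
from workcell import env
def save(p,n,crop=None,s=1):
    im=p["image"]
    if crop: im=im[crop[1]:crop[3],crop[0]:crop[2]]
    if s!=1: im=cv2.resize(im,None,fx=s,fy=s,interpolation=cv2.INTER_CUBIC)
    cv2.imwrite("pics/"+n,im)
E
python3 - <<'E'
from h import *
for n in ["top","side"]:
    p=env.grab_frame(n); save(p,n+"0.png")
    print(n,{k:v for k,v in p.items() if k!="image"})
    for t in ["slicer","lock_clip","black_bowl","stay_grip","catch_post","stay_head","nail_brush","amber_jar","salt_shaker"]:
        print(t,[(np.round(d["xyz"],3).tolist(),round(d["score"],2)) for d in env.search_frame(p,t)][:4])
print(env.read_state())
E
```

```text
top {'fx': 517.4947427514662, 'fy': 517.4947427514662, 'cx': 320.6099505241136, 'cy': 199.73052575978033, 'position': array([0.4201914 , 0.12338843, 1.2422158 ]), 'orientation': array([  6.10108883,   0.95778026, -89.28171423]), 'shot': 1}
slicer [([0.503, -0.123, 0.153], 0.66)]
lock_clip [([0.493, 0.047, 0.059], 0.77), ([0.331, 0.18, 0.011], 0.72), ([0.442, 0.135, 0.011], 0.63)]
black_bowl [([0.433, 0.341, 0.031], 0.65)]
stay_grip [([0.453, -0.122, 0.235], 0.77)]
catch_post [([0.505, -0.127, 0.229], 0.84)]
stay_head [([0.453, -0.124, 0.234], 0.53)]
nail_brush [([0.603, 0.205, 0.024], 0.69)]
amber_jar [([0.6, 0.209, 0.024], 0.67), ([0.695, 0.145, 0.055], 0.65)]
salt_shaker [([0.704, 0.233, 0.078], 0.57)]
side {'fx': 438.0156746807622, 'fy': 438.0156746807622, 'cx': 330.19291136263325, 'cy': 201.61252450747713, 'position': array([0.10771059, 0.78543605, 0.85817179]), 'orientation': array([  47.54146499,   -0.70474349, -144.66836107]), 'shot': 2}
slicer [([0.491, -0.089, 0.109], 0.7)]
lock_clip [([0.325, 0.186, 0.005], 0.67), ([0.493, 0.046, 0.056], 0.57)]
black_bowl [([0.442, 0.311, 0
[... 335 characters left out ...]
.487, -0.089, 0.109], 0.37)]
{'clock': 1.0, 'joint_positions': array([-4.99842214e+01,  2.20401439e+01,  4.52477729e-01, -2.26815561e-04,
       -6.84103901e+01, -1.48176717e+01]), 'qvel': array([ 0.09309257, -0.01186414, -0.01117329,  0.04163747, -0.05510746,
        0.01388891]), 'joint_torque': array([-3.30988914e-04, -3.90473950e+01,  1.87624866e+01,  4.22451183e+00,
        1.54972327e-02, -1.89838460e-05]), 'position': array([ 0.2661185 , -0.56549173,  0.22256467]), 'tool_rot': array([-9.00018251e+01, -7.00982463e-04,  2.51980235e+01]), 'force': array([-1.05535324, -0.24934304,  0.12901103]), 'wrist_torque': array([ 0.00864222, -0.04940708,  0.02891452]), 'opening': 1.0003645416315563}
```

View pics/top0.png

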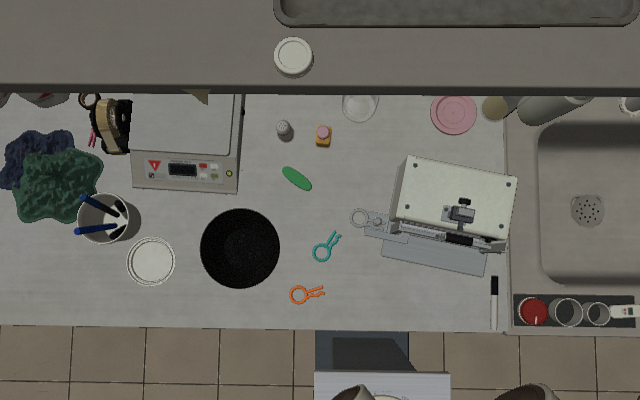

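View pics/side0.png

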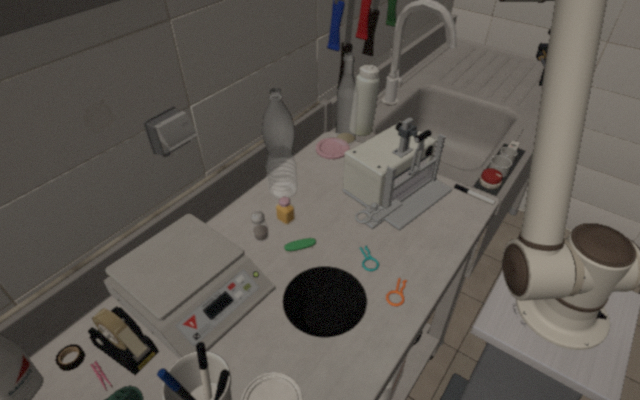

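Run:
```python
import cv2,numpy as np
a=cv2.imread("pics/top0.png")[150:270,220:430]
cv2.imwrite("pics/t_c.png",cv2.resize(a,None,fx=3.8,fy=3.8,interpolation=cv2.INTER_CUBIC))
b=cv2.imread("pics/side0.png")[80:280,300:560]
cv2.imwrite("pics/s_c.png",cv2.resize(b,None,fx=3,fy=3,interpolation=cv2.INTER_CUBIC))
```

```text
(no output)
```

View pics/t_c.png

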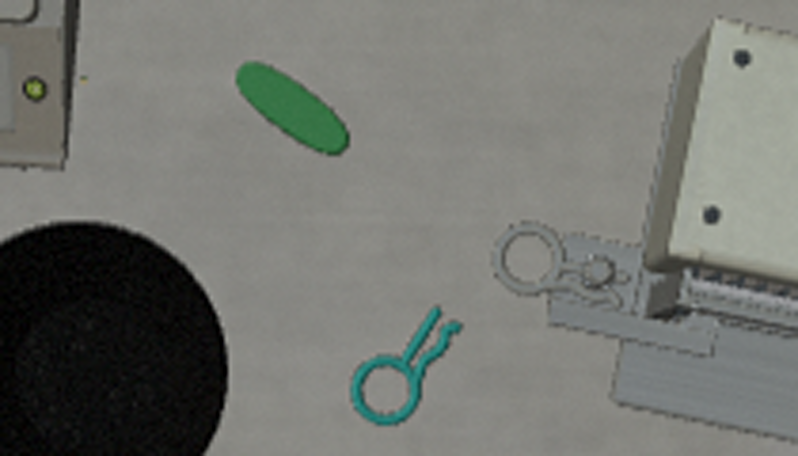

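View pics/s_c.png

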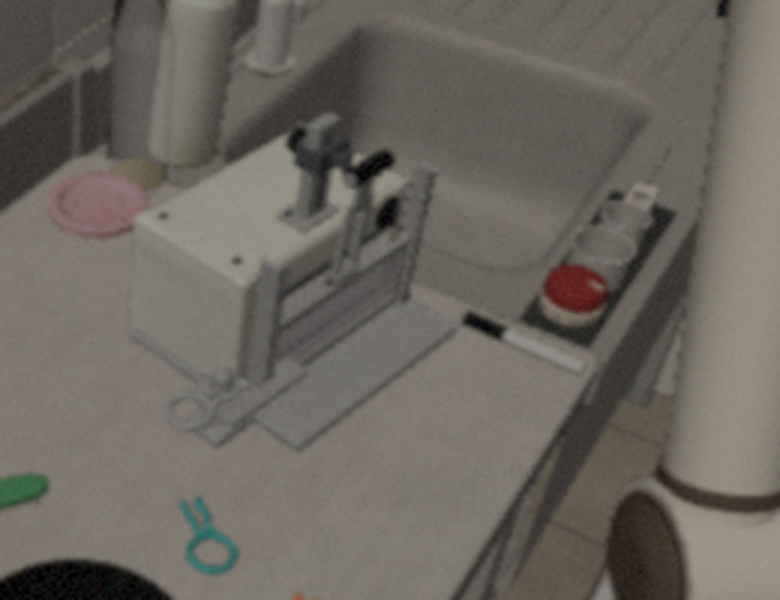

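```bash
cat >> h.py <<'E'
def proj(p,X):
    Rm=R.from_euler("xyz",p["orientation"],degrees=True).as_matrix()
    c=(np.atleast_2d(X)-p["position"])@Rm
    return np.c_[p["cx"]+p["fx"]*c[:,0]/-c[:,2], p["cy"]+p["fy"]*(-c[:,1])/-c[:,2]]
def ray(p,uv,z):
    Rm=R.from_euler("xyz",p["orientation"],degrees=True).as_matrix()
    d=Rm@np.array([(uv[0]-p["cx"])/p["fx"],-(uv[1]-p["cy"])/p["fy"],-1])
    return p["position"]+d*(z-p["position"][2])/d[2]
E
python3 - <<'E'
from h import *
import pickle
p=env.grab_frame("top"); q=env.grab_frame("side")
pickle.dump((p,q),open("shots.pkl","wb"))
save(p,"t_h.png",(340,140,540,290),4); save(q,"s_h.png",(330,110,460,240),4.5)
for uv in [(408.2,154.7),(395.5,219.7)]: print(ray(p,uv,.152))
E
```

```text
[ 0.63508968 -0.04254108  0.152     ]
[ 0.49592037 -0.01512818  0.152     ]
```

View pics/t_h.png

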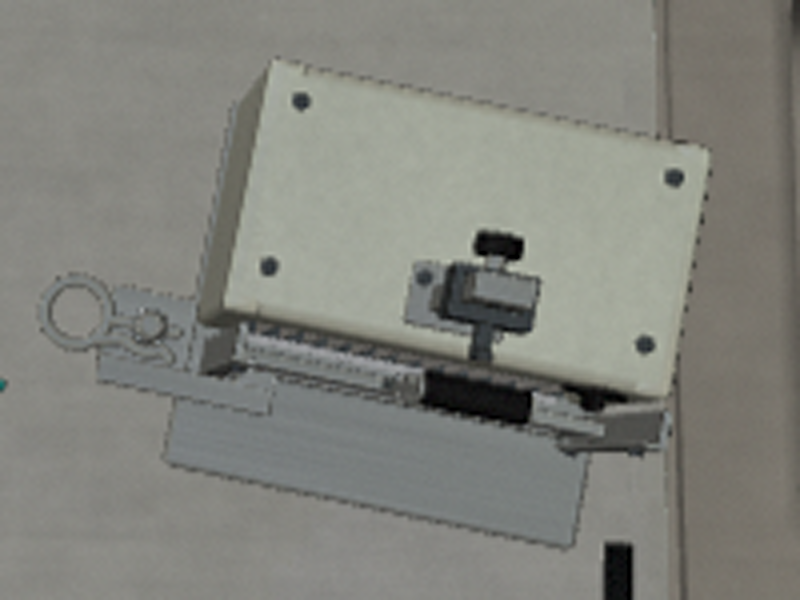

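View pics/s_h.png

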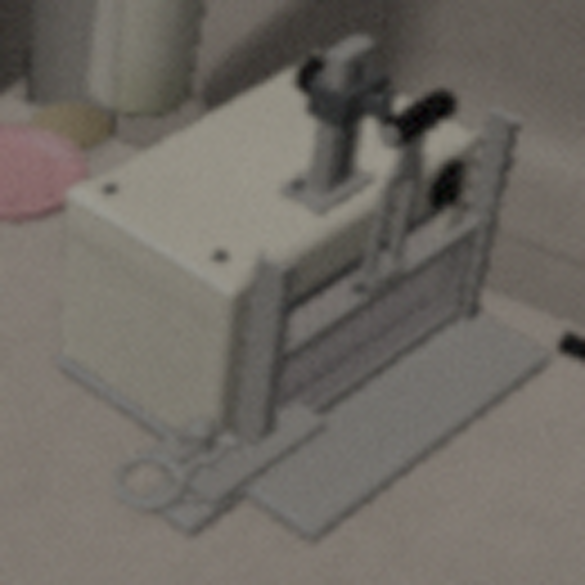

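```bash
cat > fit.py <<'E'
from h import *
import pickle
from scipy.optimize import least_squares
p,q=pickle.load(open("shots.pkl","rb"))
T=lambda x,y:(340+x/4,140+y/4); S=lambda x,y:(330+x/4.5,110+y/4.5)
def model(v):
    X,Y,th,xf,xb=v
    L=np.array([[xb,.12,.152],[xb,-.12,.152],[xf,-.12,.152],[xf,.12,.152],[-.037,.148,.078],[-.045,0,.236],[.0,0,.254],[-.037,.188,.0625]])
    c,s=np.cos(th),np.sin(th)
    return np.c_[X+c*L[:,0]-s*L[:,1],Y+s*L[:,0]+c*L[:,1],L[:,2]]
to=np.array([T(275,60),T(710,148),T(668,395),T(228,312),T(150,324),T(478,393),T(501,289),T(78,312)])
so=np.array([S(68,188),[np.nan]*2,[np.nan]*2,S(232,293),S(200,430),S(425,112),S(350,45),S(148,482)])
def f(v):
    W=model(v); r=np.r_[(proj(p,W)-to).ravel(),(proj(q,W)-so).ravel()]
    return r[~np.isnan(r)]
r=least_squares(f,[.5,-.12,-.2,-.04,.11],loss="soft_l1")
print(r.x,np.degrees(r.x[2])); 
W=model(r.x);print(np.round(proj(p,W)-to,1).tolist());print(np.round(proj(q,W)-so,1).tolist());print(W.round(4))
E
python3 fit.py
```

```text
[ 0.50364204 -0.13531625 -0.19248823 -0.02585775  0.10969992] -11.028763023147917
[[-2.4, 0.1], [0.6, 0.5], [0.4, 1.6], [-2.7, -0.8], [-0.5, 0.9], [-0.5, -2.0], [0.2, 0.5], [-0.4, 0.8]]
[[-0.9, -0.6], [nan, nan], [nan, nan], [-0.1, -1.1], [0.6, -3.2], [-3.3, -3.0], [0.5, -1.2], [1.4, -3.3]]
[[ 0.6343 -0.0385  0.152 ]
 [ 0.5884 -0.2741  0.152 ]
 [ 0.4553 -0.2482  0.152 ]
 [ 0.5012 -0.0126  0.152 ]
 [ 0.4956  0.017   0.078 ]
 [ 0.4595 -0.1267  0.236 ]
 [ 0.5036 -0.1353  0.254 ]
 [ 0.5033  0.0563  0.0625]]
```

Run:
```python
from h import *
for P,name in [((.50,.055,.06),"ring"),((.50,.055,.25),"ringhi"),((.43,.33,.1),"bowl"),((.455,-.125,.23),"grip"),((.455,-.125,.4),"griphi")]:
  for yaw in (-101,79,-11,169):
    j=env.inverse_kinematics(list(P),[-90,0,yaw]); print(name,yaw,None if j is None else np.round(j))
env.goto([.48,-.02,.36],[-90,0,79])
p=env.grab_frame("wrist"); save(p,"w0.png"); print({k:v for k,v in p.items() if k!="image"})
for t in ["lock_clip","stay_grip","catch_post","stay_head"]:
    print(t,[(np.round(d["xyz"],3).tolist(),round(d["score"],2)) for d in env.search_frame(p,t)][:4])
import pickle; pickle.dump(p,open("w0.pkl","wb"))
print(env.read_state()["clock"])
```

```text
ring -101 [ 25.  21. -28.   0. -40. 144.]
ring 79 [ 25.  21. -28.   0. -40. -36.]
ring -11 [  25.   21.  -28.   -0.  -40. -126.]
ring 169 [ 25.  21. -28.   0. -40.  54.]
ringhi -101 [ 25.   9. -14.   0. -67. 144.]
ringhi 79 [ 25.   9. -14.   0. -67. -36.]
ringhi -11 [  25.    9.  -14.   -0.  -67. -126.]
ringhi 169 [ 25.   9. -14.   0. -67.  54.]
bowl -101 [ 55.  21. -21.   0. -48. 114.]
bowl 79 [ 55.  21. -21.  -0. -48. -66.]
bowl -11 [  55.   21.  -21.   -0.  -48. -156.]
bowl 169 [ 55.  21. -21.   0. -48.  24.]
grip -101 [  4.   7. -19.   0. -64. 165.]
grip 79 [  4.   7. -19.   0. -64. -15.]
grip -11 [   4.    7.  -19.   -0.  -64. -105.]
grip 169 [  4.   7. -19.   0. -64.  75.]
griphi -101 [  4.   2.  -0.   0. -87. 165.]
griphi 79 [  4.   2.  -0.   0. -87. -15.]
griphi -11 [   4.    2.   -0.   -0.  -87. -105.]
griphi 169 [  4.   2.  -0.   0. -87.  75.]
{'fx': 309.46635313958126, 'fy': 309.46635313958126, 'cx': 321.31997721969515, 'cy': 198.37261733733547, 'position': array([ 0.4635773 , -0.09844877,  0.52249753]), 'orientation': array([-1.66821581e+01, -5.56531967e-02,  1.68940449e+02]), 'shot': 5}
lock_clip [([0.439, 0.13, 0.007], 0.85), ([0.495, 0.047, 0.06], 0.56), ([0.322, 0.164, 0.004], 0.44)]
stay_grip [([0.452, -0.121, 0.238], 0.94)]
catch_post [([0.504, -0.132, 0.23], 0.56)]
stay_head [([0.453, -0.122, 0.232], 0.82)]
3.5083
```

View pics/w0.png

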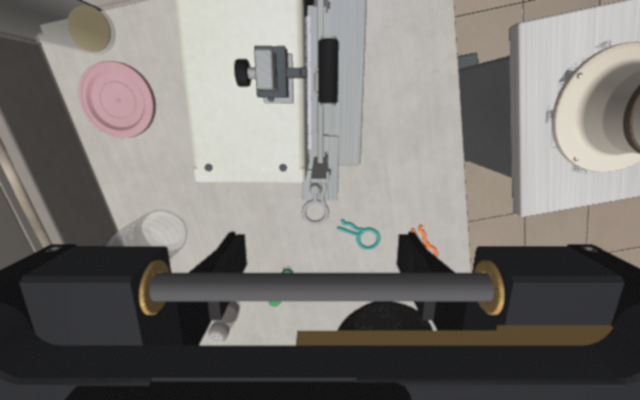

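Run:
```python
from h import *
import pickle
p=pickle.load(open("w0.pkl","rb"))
save(p,"w0c.png",(180,0,380,240),2.5); save(p,"w0d.png",(280,150,360,230),7)
```

```text
(no output)
```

View pics/w0c.png

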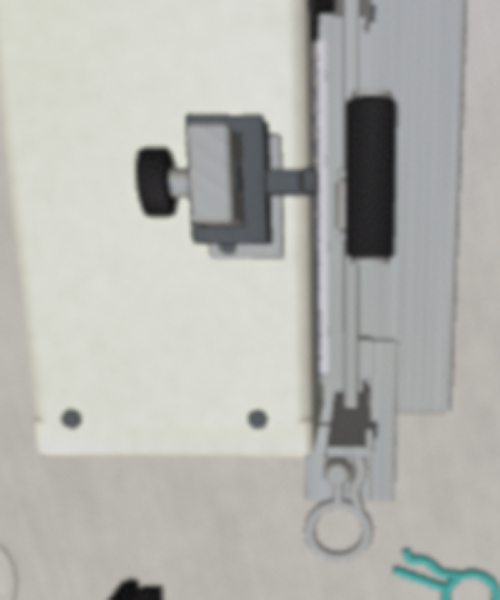

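View pics/w0d.png

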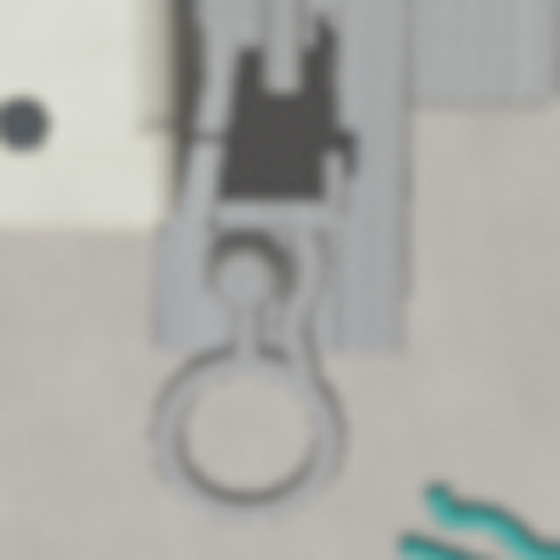

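```bash
cat >> fit.py <<'E'
w=pickle.load(open("w0.pkl","rb"))
print("ring",ray(w,(315.4,211),.06),"top",ray(p,T(78,312),.06),"side",ray(q,S(148,482),.06))
print("pin",ray(w,(314.6,189.7),.078),ray(p,T(150,324),.078),ray(q,S(200,430),.078))
print("grip",ray(w,(328.4,70.8),.239),ray(p,T(478,393),.237),ray(q,S(425,112),.233))
print("post",ray(w,(263.6,69.2),.254),ray(p,T(503,288),.254),ray(q,S(350,45),.254))
print("corner",ray(w,(180+38/2.5,455/2.5),.15),ray(w,(180+305/2.5,455/2.5),.15))
E
python3 fit.py
```

```text
[ 0.50364204 -0.13531625 -0.19248823 -0.02585775  0.10969992] -11.028763023147917
[[-2.4, 0.1], [0.6, 0.5], [0.4, 1.6], [-2.7, -0.8], [-0.5, 0.9], [-0.5, -2.0], [0.2, 0.5], [-0.4, 0.8]]
[[-0.9, -0.6], [nan, nan], [nan, nan], [-0.1, -1.1], [0.6, -3.2], [-3.3, -3.0], [0.5, -1.2], [1.4, -3.3]]
[[ 0.6343 -0.0385  0.152 ]
 [ 0.5884 -0.2741  0.152 ]
 [ 0.4553 -0.2482  0.152 ]
 [ 0.5012 -0.0126  0.152 ]
 [ 0.4956  0.017   0.078 ]
 [ 0.4595 -0.1267  0.236 ]
 [ 0.5036 -0.1353  0.254 ]
 [ 0.5033  0.0563  0.0625]]
ring [0.50289386 0.05629998 0.06      ] top [0.505268  0.0552865 0.06     ] side [0.50089074 0.06665084 0.06      ]
pin [0.49592969 0.01723333 0.078     ] [0.4976719  0.01586181 0.078     ] [0.49055658 0.02843622 0.078     ]
grip [ 0.45194407 -0.12511464  0.239     ] [ 0.4555645  -0.12744212  0.237     ] [ 0.44815618 -0.12355707  0.233     ]
post [ 0.50352879 -0.13488021  0.254     ] [ 0.50506661 -0.13585848  0.254     ] [ 0.50213085 -0.12949452  0.254     ]
corner [ 0.63361803 -0.03952373  0.15      ] [ 0.50403165 -0.01416314  0.15      ]
```

Three clip-shaped things in the top image: teal at (325,247), orange at (303,294) and bare steel at (360,218). The steel one is meant, because it is unpainted and its leg is through the lock pin. The crop w0d confirms this: ring centre at (248,427) and pin at (242,278).

```bash
cat >> h.py <<'E'
SX,SY,TH=.5036,-.1353,-11.03
def W(x,y,z):
    c,s=np.cos(np.radians(TH)),np.sin(np.radians(TH))
    return np.array([SX+c*x-s*y,SY+s*x+c*y,z])
OC=[-90,0,TH-90]; OG=[-90,0,TH]
def st(tag=""):
    s=env.read_state(); print(tag,"t",round(s["clock"],2),"pos",s["position"].round(4),"F",s["force"].round(1),"op",round(s["opening"],3))
    return s
E
python3 - <<'E'
from h import *
import pickle
p,q=pickle.load(open("shots.pkl","rb"))
m=env
b=None
p2=env.grab_frame("top"); mk=env.trace(p2,"black_bowl")[0]["mask"]
(c,ax,an)=cv2.fitEllipse(max(cv2.findContours(mk.astype(np.uint8),cv2.RETR_EXTERNAL,cv2.CHAIN_APPROX_NONE)[0],key=len))
print(c,ax,ray(p2,c,.06))
env.goto(W(-.037,.188,.13),OC)
pw=env.grab_frame("wrist"); save(pw,"w1.png")
st()
E
```

```text
Traceback (most recent call last):
IndexError: list index out of range
```

Run:
```python
from h import *
import pickle
p,q=pickle.load(open("shots.pkl","rb"))
g=p["image"][195:300,190:290].max(2); m=(g<45).astype(np.uint8)
ct=max(cv2.findContours(m,cv2.RETR_EXTERNAL,cv2.CHAIN_APPROX_NONE)[0],key=len)
c,ax,_=cv2.fitEllipse(cv2.convexHull(ct)); c=(c[0]+190,c[1]+195); print(c,ax,ray(p,c,.06))
env.goto(W(-.037,.188,.13),OC)
pw=env.grab_frame("wrist"); save(pw,"w1.png")
st()
```

```text
(239.43358993530273, 248.19562530517578) (78.75621795654297, 80.2666244506836) [0.4331552  0.32852165 0.06      ]
 t 6.2 pos [0.5034 0.0563 0.1302] F [ 0.1 -1.  -0.6] op 1.0
```

View pics/w1.png

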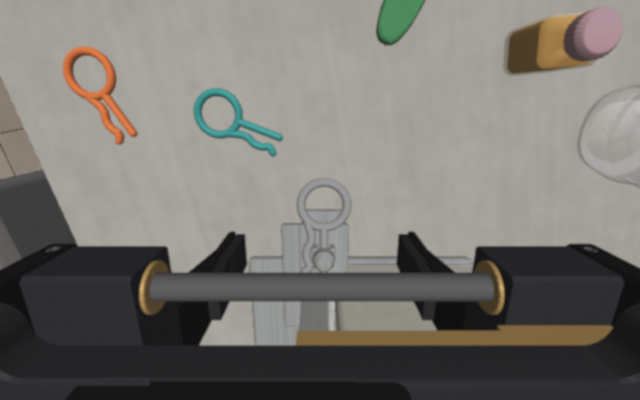

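The steel ring is at (324,204), centred between the jaws, with its leg in the pin at (322,260). I'll take it now.

Run:
```python
from h import *
pw=env.grab_frame("wrist"); print(ray(pw,(324,204),.062), W(-.037,.188,0))
env.move_straight(W(-.037,.189,.041),rate=.12,force_limit=12) and print("contact")
st("down")
env.gripper_to(.3,30); st("closed")
save(env.grab_frame("side"),"s2.png",(330,110,460,240),4.5)
```

```text
[0.50505542 0.0606859  0.062     ] [0.50325221 0.05630605 0.        ]
down t 7.14 pos [0.504  0.0575 0.0416] F [ 1.1 -0.9  0.2] op 1.001
closed t 7.97 pos [0.5036 0.0573 0.041 ] F [ 0.2 -0.8  0.7] op 0.47
```

View pics/s2.png

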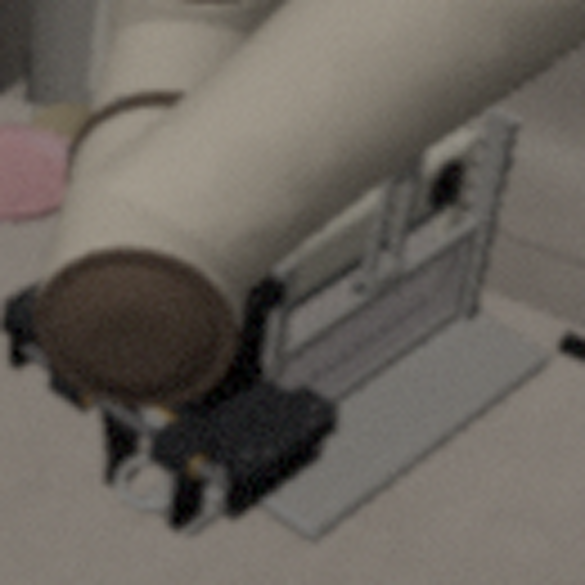

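Run:
```python
from h import *
print(env.move_straight(W(-.037,.245,.0415),rate=.07,force_limit=25)); st("pulled")
env.move_straight(W(-.037,.245,.17),rate=.2); st("up")
pw=env.grab_frame("wrist"); save(pw,"w2.png")
```

```text
False
pulled t 8.97 pos [0.5139 0.1121 0.0414] F [-0.8 -0.4  0.2] op 0.471
up t 9.77 pos [0.5132 0.1117 0.1689] F [ 0.5  0.5 -0.1] op 0.473
```

View pics/w2.png

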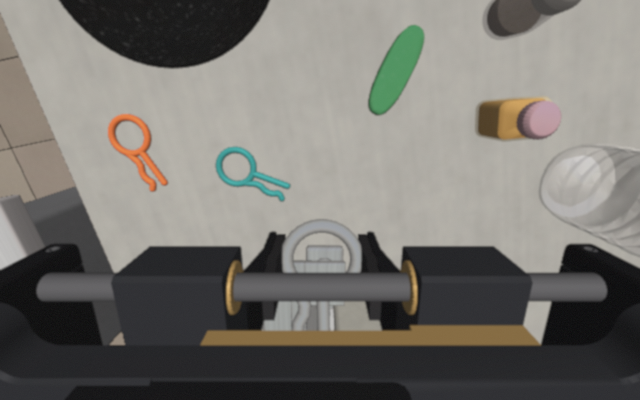

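The clip is held by its ring at (322,250). Next it goes into the bowl, which shows at the upper left.

Run:
```python
from h import *
env.goto([.437,.348,.13],OC)
print(env.move_straight([.437,.348,.016],rate=.15,force_limit=6)); st("in")
env.gripper_to(.66,30); st("open")
env.move_straight([.437,.348,.15],rate=.3)
env.gripper_to(.9)
env.goto(W(-.09,0,.36),OG); st()
p=env.grab_frame("top"); save(p,"t3.png",(180,140,540,300),2.2)
w=env.grab_frame("wrist"); save(w,"w3.png")
for t in ["stay_grip"]:
  for x in (p,w): print(t,[(np.round(d["xyz"],3).tolist(),round(d["score"],2)) for d in env.search_frame(x,t)][:4])
```

```text
False
in t 11.72 pos [0.4378 0.3483 0.0169] F [-0.7  0.8 -0.2] op 0.47
open t 12.34 pos [0.437 0.348 0.016] F [-0.6  0.   0.4] op 0.664
 t 16.85 pos [ 0.4153 -0.118   0.3598] F [-1.   0.5 -0.6] op 0.897
stay_grip []
stay_grip [([0.452, -0.121, 0.232], 0.85)]
```

View pics/t3.png

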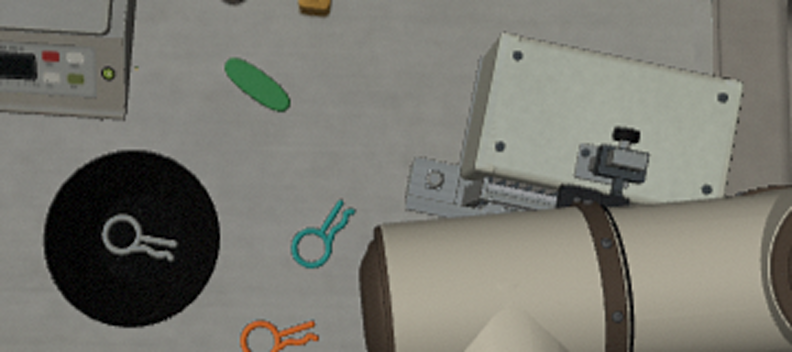

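View pics/w3.png

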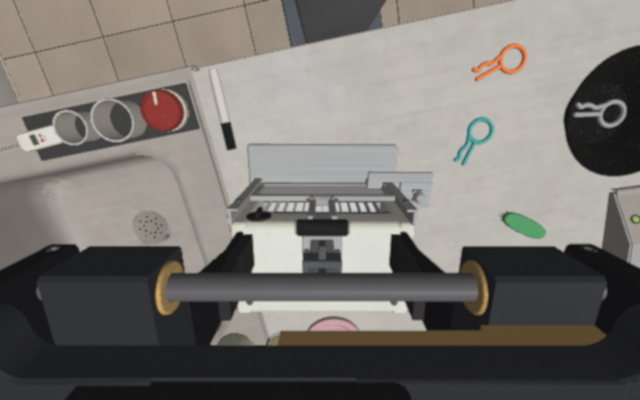

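Run:
```python
from h import *
w=env.grab_frame("wrist"); save(w,"w4.png",(260,170,390,280),6)
for d in env.trace(w,"stay_grip")[:1]:
    ys,xs=np.where(d["mask"]); print(d["score"],xs.min(),xs.max(),ys.min(),ys.max()); print(ray(w,((xs.min()+xs.max())/2,(ys.min()+ys.max())/2),.232))
print(W(-.045,0,.23),W(-.052,0,.23))
```

```text
0.75 294 350 199 235
[ 0.44102957 -0.12291058  0.232     ]
[ 0.45943128 -0.12669047  0.23      ] [ 0.45256059 -0.12535121  0.23      ]
```

View pics/w4.png

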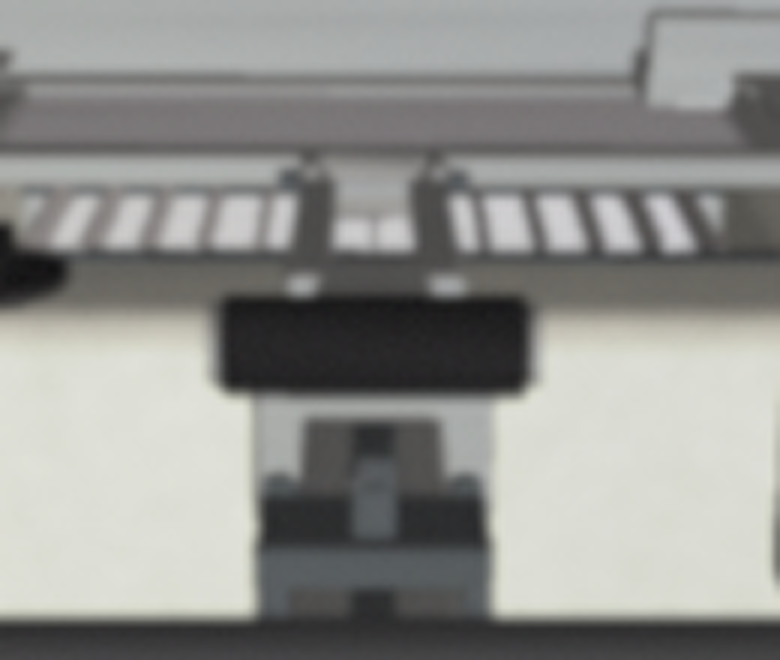

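Run:
```python
from h import *
w=env.grab_frame("wrist")
g=ray(w,(322.5,227.2),.231); print(g)
d=g-W(0,0,.231); c,s=np.cos(np.radians(TH)),np.sin(np.radians(TH)); x=c*d[0]+s*d[1]; y=-s*d[0]+c*d[1]; print(x,y)
# aim: mean of estimates
gx=np.clip((x-.052)/2,-.056,-.045); print(gx)
env.goto(W(gx,y,.285),OG)
print(env.move_straight(W(gx,y,.216),rate=.12,force_limit=8)); st("at grip")
w=env.grab_frame("wrist"); save(w,"w5.png")
save(env.grab_frame("side"),"s5.png",(330,60,480,240),3.3)
```

```text
[ 0.45227493 -0.12461722  0.231     ]
-0.052420813391533476 0.0006657737817654715
-0.05221040669576674
False
at grip t 18.36 pos [ 0.4533 -0.1247  0.2175] F [ 0.6  0.1 -0.8] op 0.898
```

View pics/w5.png

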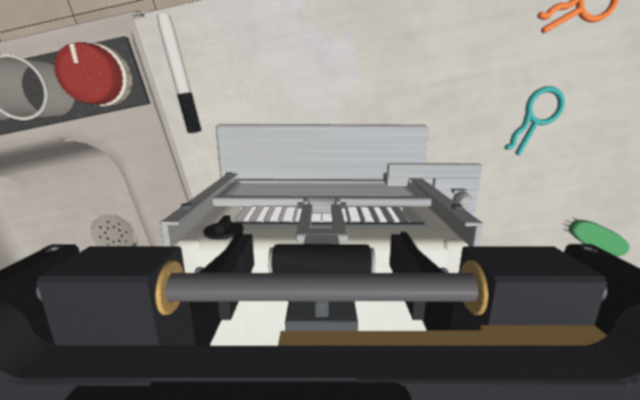

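View pics/s5.png

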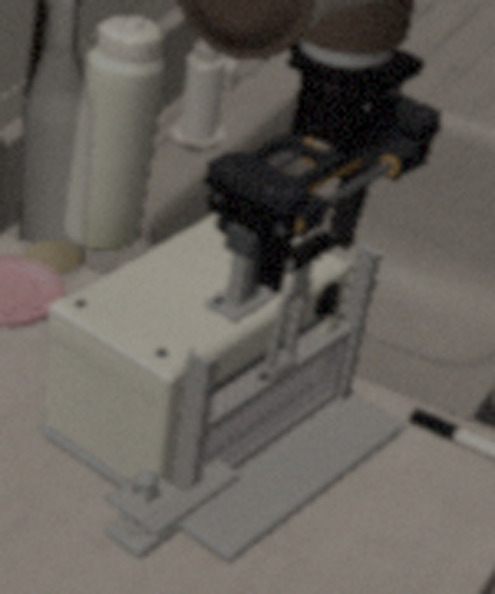

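Run:
```python
from h import *
env.gripper_to(.4,45); s=st("grip")
X,Y,Z=s["position"]
print(env.move_straight([X,Y,Z+.03],rate=.06,force_limit=20)); st("lift3")
print(env.move_straight([X,Y,Z+.090],rate=.07,force_limit=20)); st("lift9")
w=env.grab_frame("wrist"); save(w,"w6.png")
save(env.grab_frame("side"),"s6.png",(330,60,480,240),3.3)
```

```text
grip t 19.05 pos [ 0.4525 -0.1246  0.216 ] F [0.3 0.6 0.8] op 0.593
False
lift3 t 19.7 pos [ 0.4525 -0.1246  0.2464] F [ 1.1  0.2 -4.8] op 0.591
False
lift9 t 20.71 pos [ 0.4526 -0.1246  0.3061] F [-0.3  1.3 -5.2] op 0.597
```

View pics/w6.png

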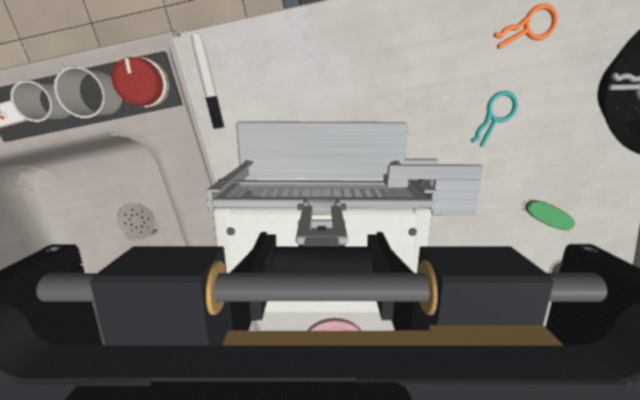

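View pics/s6.png

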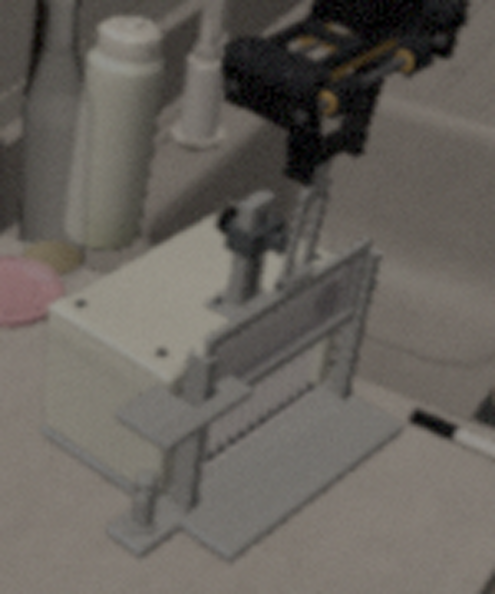

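Run:
```python
from h import *
import json
P0=np.array([.4525,-.1246,.306]); a0=-.063
def P(a,dl=0):
    e=W(1,0,0)-W(0,0,0)
    return P0+e*.118*(np.sin(a)-np.sin(a0))+np.array([0,0,.118*(np.cos(a)-np.cos(a0))+dl])
for a in [.02,.1,.17,.24,.31]:
    r=env.move_straight(P(a,.001),rate=.05,force_limit=12); s=st(f"a{a}")
    if r: print("STOP"); break
save(env.grab_frame("side"),"s7.png",(330,60,480,240),3.3)
w=env.grab_frame("wrist"); save(w,"w7.png")
```

```text
a0.02 t 21.16 pos [ 0.4614 -0.1264  0.3063] F [-2.2  1.9 -6.8] op 0.594
a0.1 t 21.5 pos [ 0.471  -0.1283  0.306 ] F [-3.   1.8 -6.8] op 0.591
a0.17 t 21.82 pos [ 0.4792 -0.1299  0.3054] F [-4.3  1.5 -7.5] op 0.589
a0.24 t 22.13 pos [ 0.4872 -0.1314  0.3039] F [-3.3  1.1 -5.9] op 0.596
a0.31 t 22.45 pos [ 0.495  -0.133   0.3016] F [-4.5  1.3 -6.2] op 0.594
```

View pics/s7.png

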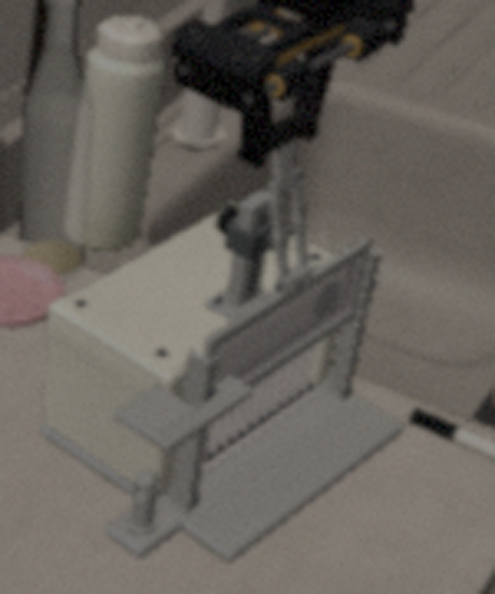

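View pics/w7.png

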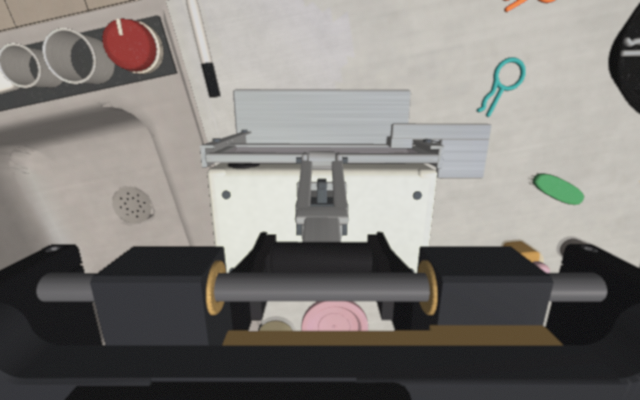

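The tooth shows through the bar's slot at (322,190). Next I lower the bar slowly and feel for the notch.

Run:
```python
from h import *
s=st(); P=s["position"].copy(); P[:2]=[.495,-.133]; z0=.3016
env.move_straight([P[0],P[1],z0-.006],rate=.03); s=st("start")
r=env.move_straight([P[0],P[1],z0-.050],rate=.02,force_limit=3); s=st("felt %s"%r)
print("lift ~",.091-(z0-s["position"][2]))
env.dwell(.2); st()
w=env.grab_frame("wrist"); save(w,"w8.png",(260,120,390,260),4)
save(env.grab_frame("side"),"s8.png",(380,90,450,170),7)
```

```text
t 22.55 pos [ 0.4949 -0.133   0.3016] F [-3.8  0.6 -7.1] op 0.591
start t 22.9 pos [ 0.4947 -0.1329  0.295 ] F [-5.3  1.5 -6.5] op 0.592
felt True t 24.48 pos [ 0.4947 -0.1329  0.2598] F [1.8 0.4 4.4] op 0.593
lift ~ 0.04919460023793723
 t 24.68 pos [ 0.4946 -0.1329  0.2598] F [ 2.5 -0.5  5.3] op 0.592
```

View pics/w8.png

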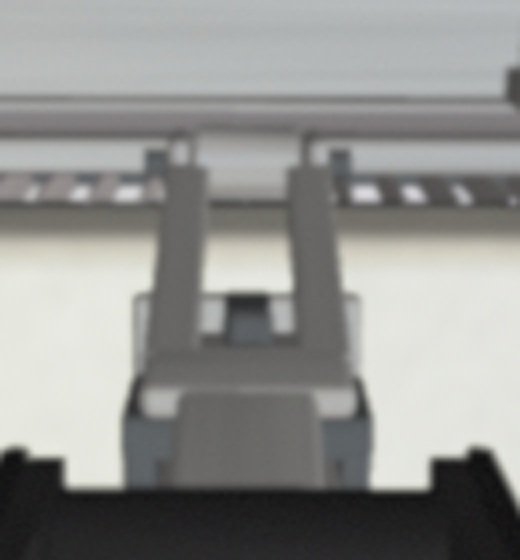

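View pics/s8.png

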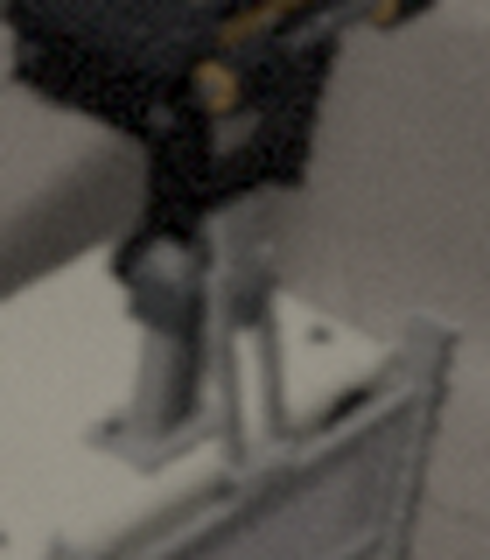

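Run:
```python
from h import *
e=W(1,0,0)-W(0,0,0)
s=st(); P=s["position"]; 
env.move_straight(P+[0,0,.0012],rate=.01); s=st("relax"); P=s["position"].copy()
r=env.move_straight(P-e*.008,rate=.02,force_limit=5); s1=st("nudge fwd %s"%r); print((s1["position"]-P)@e)
r=env.move_straight(P+e*.001,rate=.02,force_limit=6); s=st("back")
```

```text
t 24.78 pos [ 0.4946 -0.1329  0.2597] F [ 2.3 -0.1  5.7] op 0.59
relax t 25.54 pos [ 0.4943 -0.1328  0.2601] F [ 2.6 -1.7 -3.7] op 0.592
nudge fwd True t 25.8 pos [ 0.4939 -0.1327  0.26  ] F [ 2.  -1.   0.6] op 0.591
-0.00033136605939008875
back t 26.05 pos [ 0.4944 -0.1329  0.2599] F [-1.8  0.7  1.3] op 0.59
```

Run:
```python
from h import *
e=W(1,0,0)-W(0,0,0)
P=st()["position"].copy()
r=env.move_straight(P-e*.009,rate=.02,force_limit=8); s1=st("nudge fwd %s"%r); print((s1["position"]-P)@e)
r=env.move_straight(P+e*.0005,rate=.02,force_limit=10); s=st("back")
r=env.move_straight(P+e*.009,rate=.02,force_limit=8); s1=st("nudge bk %s"%r); print((s1["position"]-P)@e)
r=env.move_straight(P+e*.0005,rate=.02,force_limit=10); s=st("back")
```

```text
t 26.05 pos [ 0.4944 -0.1329  0.2599] F [-1.8  0.7  1.3] op 0.59
nudge fwd True t 26.35 pos [ 0.494  -0.1328  0.26  ] F [ 1.4 -1.3  1.7] op 0.596
-0.0004209938431097232
back t 26.6 pos [ 0.4944 -0.1329  0.2599] F [-1.3  1.3  1.9] op 0.588
nudge bk True t 26.98 pos [ 0.4978 -0.1336  0.2593] F [-0.6  0.9  4.4] op 0.595
0.0034832485014004914
back t 27.24 pos [ 0.4951 -0.133   0.2599] F [ 0.9 -0.6 -0. ] op 0.592
```

Forward is blocked by the lip and backward gives about 3.5 mm of play, so the bridge is in the notch. I release now, in stages.

Run:
```python
from h import *
e=W(1,0,0)-W(0,0,0)
P=st()["position"].copy()
env.move_straight(P+e*.0012,rate=.02); st("mid")
env.gripper_to(.592,3); st("light grip"); env.dwell(.2); st()
env.gripper_to(.66); st("open a bit")
w=env.grab_frame("wrist"); save(w,"w9.png",(260,120,390,260),4)
env.gripper_to(.85); st("open")
q=env.grab_frame("side"); save(q,"s9.png",(380,90,450,170),7)
```

```text
t 27.24 pos [ 0.4951 -0.133   0.2599] F [ 0.9 -0.6 -0. ] op 0.592
mid t 27.49 pos [ 0.4956 -0.1331  0.2597] F [-3.1  1.6  2. ] op 0.59
light grip t 27.71 pos [ 0.4957 -0.1332  0.2597] F [-3.1  1.6  1.3] op 0.592
 t 27.91 pos [ 0.4958 -0.1332  0.2596] F [-3.4  0.3  1.6] op 0.598
open a bit t 28.34 pos [ 0.4966 -0.1332  0.2599] F [ 0.6 -0.7 -0.2] op 0.657
open t 29.02 pos [ 0.4963 -0.1332  0.2599] F [ 0.5 -0.2  0.2] op 0.846
```

View pics/w9.png

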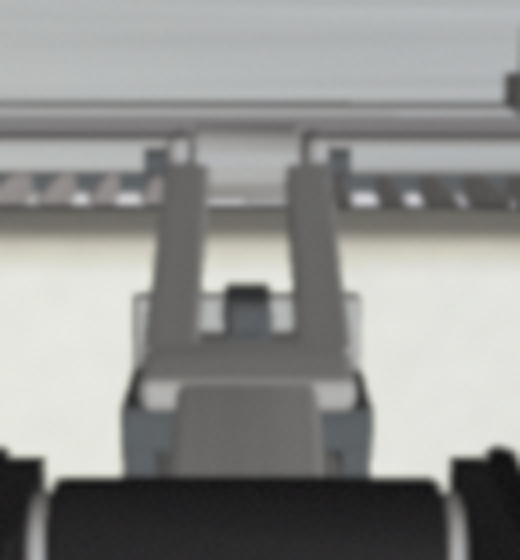

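View pics/s9.png

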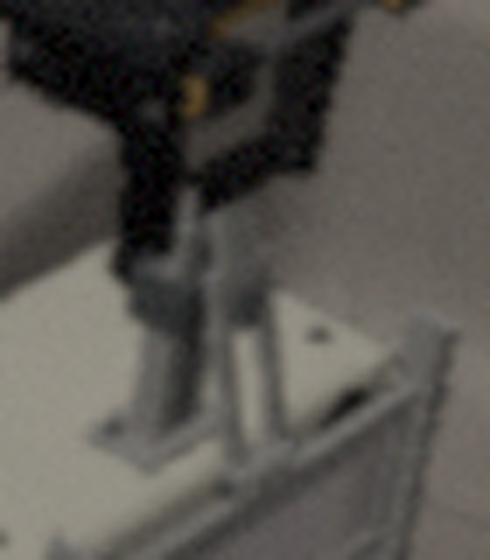

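Run:
```python
from h import *
P=env.read_state()["position"].copy()
env.move_straight([P[0],P[1],.37],rate=.2); st("up")
w=env.grab_frame("wrist"); save(w,"w10.png",(230,120,410,280),4)
env.goto([.40,.10,.38],OG); st()
q=env.grab_frame("side"); save(q,"s10.png",(330,60,480,240),3.3)
p=env.grab_frame("top"); save(p,"t10.png",(190,110,540,300),2.2); save(p,"t10b.png",(400,170,510,260),7)
for x in (q,p): print([(np.round(d["xyz"],3).tolist(),round(d["score"],2)) for d in env.search_frame(x,"stay_grip")][:2])
```

```text
up t 29.77 pos [ 0.4957 -0.1329  0.3687] F [ 0.9 -0.4 -0.7] op 0.849
 t 30.81 pos [0.4002 0.0997 0.3796] F [-0.  -0.8 -0.9] op 0.852
[([0.482, -0.124, 0.223], 0.72)]
[([0.485, -0.131, 0.278], 0.63)]
```

View pics/w10.png

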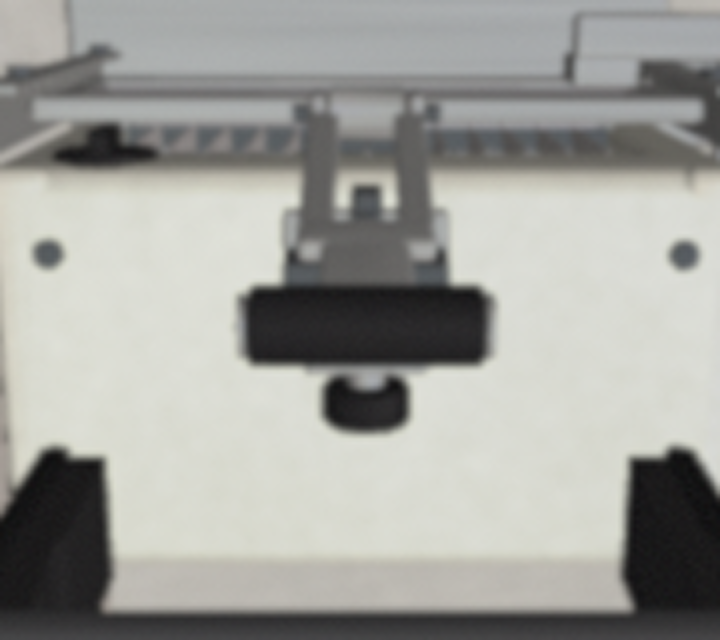

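View pics/s10.png

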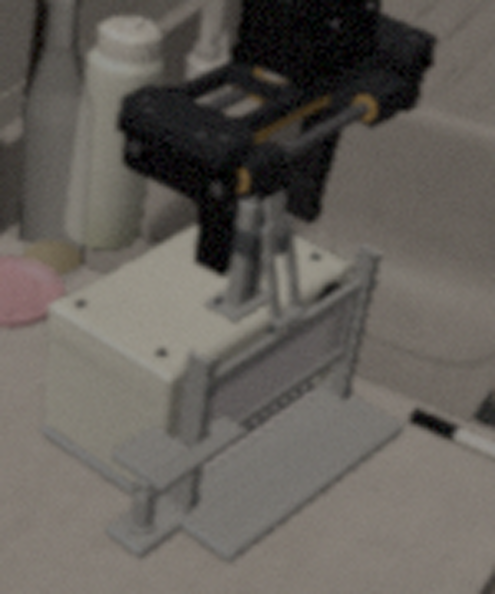

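View pics/t10.png

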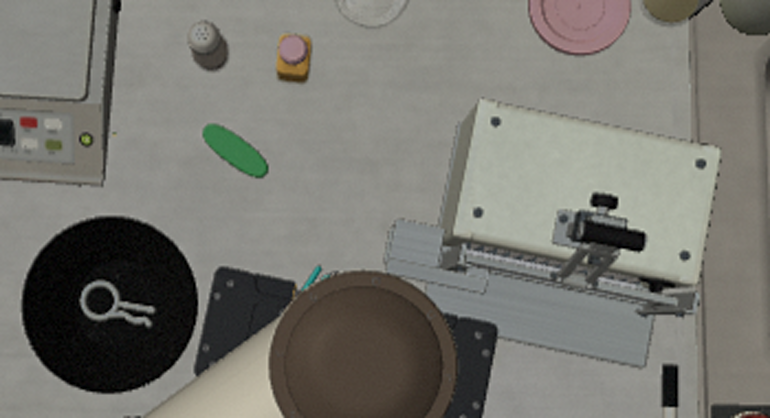

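View pics/t10b.png

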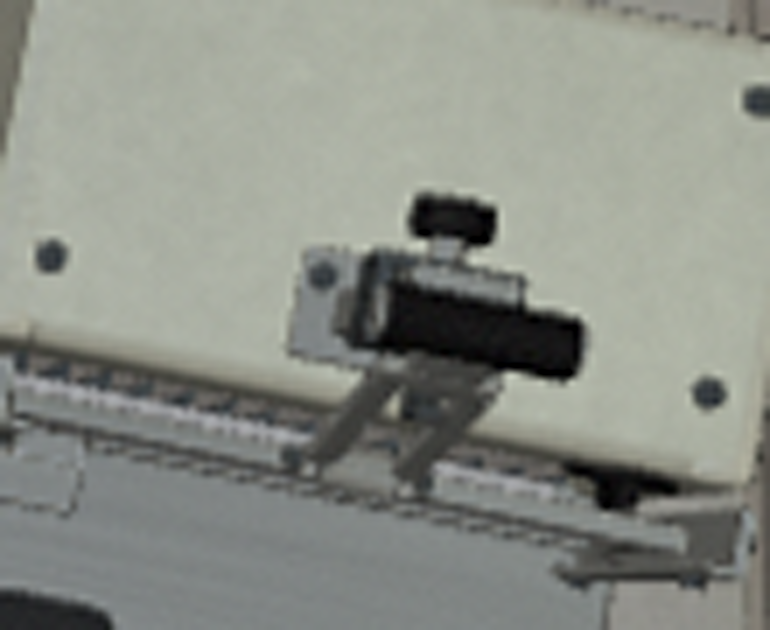

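Run:
```python
from h import *
c,s=np.cos(np.radians(TH)),np.sin(np.radians(TH))
def sl(g): d=g-np.array([SX,SY,0]); return c*d[0]+s*d[1],-s*d[0]+c*d[1]
p=env.grab_frame("top")
for z in (.275,.282): print(sl(ray(p,(469.1,217.1),z)))
x=sl(ray(p,(469.1,217.1),.279))[0]; print("a",np.arcsin((x+.045)/.118))
# wrist, top-of-post look with whole bar from front low
env.goto(W(-.22,.0,.30),[-90,0,TH]) if env.inverse_kinematics(W(-.22,.0,.30),[-90,0,TH]) is not None else print("no")
st(); w=env.grab_frame("wrist"); save(w,"w11.png",(200,100,440,300),3.2)
```

```text
(np.float64(-0.009415735654072199), np.float64(-0.00295857280818815))
(np.float64(-0.01029828508145821), np.float64(-0.0012150403078973896))
a 0.30185067313198066
 t 32.0 pos [ 0.2887 -0.093   0.3007] F [ 1.1  0.5 -0.4] op 0.849
```

```bash
ls pics/w11.png
```

```text
pics/w11.png
```

View pics/w11.png

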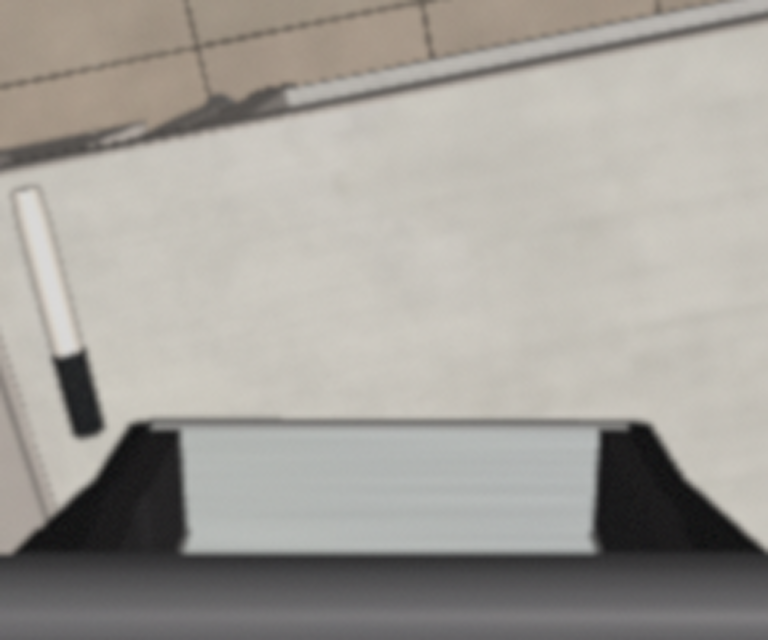

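Run:
```python
from h import *
q=env.grab_frame("side"); save(q,"s11.png",(340,90,480,220),5.5)
st()
```

```text
t 32.1 pos [ 0.2889 -0.0926  0.3006] F [0.6 0.7 0.7] op 0.852
```

View pics/s11.png

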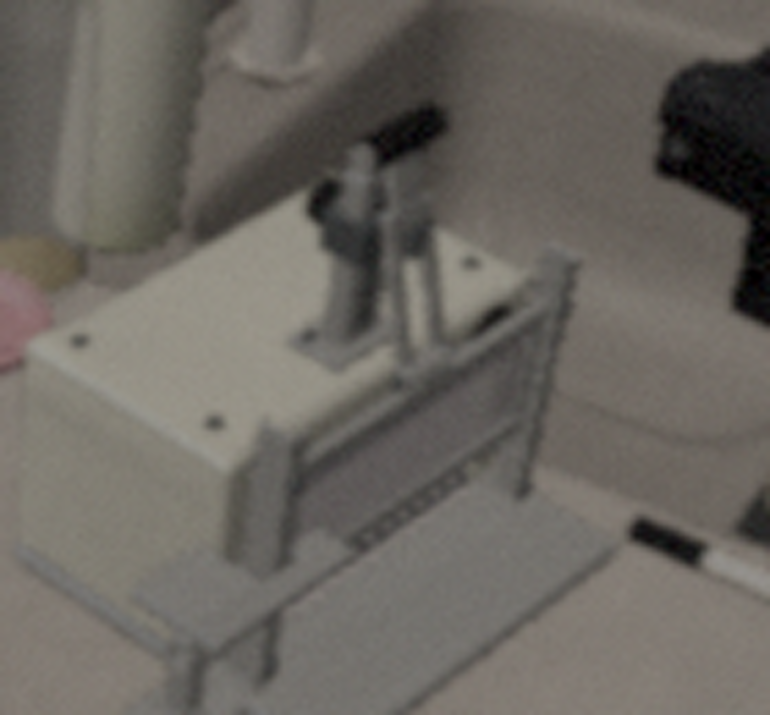

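The bar hangs on the catch, with its grip at (400,135) leaning back over the post. The guard is open, its lug well above the pin at (190,660), and the arm is clear. I hand the job in.

Run:
```python
from h import *
env.close_job(); st()
```

```text
the job is handed in; nothing more can be done
the job is handed in; nothing more can be done
```

The job is done and handed in at about 32 s on the robot's clock. The bare steel clip is in the black bowl, and the guard hangs open by itself with its bar on the catch.

- **Clip:** I pulled it straight out of the lock pin, 56 mm along the slicer's +y, and set it down in the bowl. The last top view shows it lying inside; the jar, salt shaker and nail brush look where they were.
- **Guard:** I raised it 90 mm by the grip, tilted the bar back to about 0.31 rad and lowered it slowly until I felt it land. That was at a lift of about 0.049. On landing the force swung about 11 N, so the tool pressed down with about 5 N before I eased it off.
- **Notch check by feel:** forward was blocked within 0.4 mm and backward gave about 3.5 mm, which fits the bar being in the notch. The first forward nudge stopped early because the force was still settling, so I repeated it.
- **After release:** the bar and guard did not drop. The bar angle measured 0.30 rad from the top picture and about 0.32 from the arm's position, both within 0.28 to 0.38.

**Checks that failed or disagreed:**
- The slicer position from the side camera was about 5 to 12 mm off the other two views for some points. I relied on the top and wrist cameras.
- One final wrist picture missed the catch.
- The bowl network found nothing once, so I located the bowl from the picture directly.

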